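# Close the sensor port of a street lamp

## Robot

A 6-joint arm with a two-finger parallel gripper is mounted at the origin on the work surface. World frame = base frame: x ahead of the robot, y to its left, z up, the work surface at z = 0. Lengths are in m, angles in rad, forces in N, time in s.
With the tool pointing down it reaches from about 0.35 to 0.8 m from the base axis. Payload 7.3 kg.
Tool frame: the origin (TCP) lies between the finger pads; the fingertips stand 17 mm ahead of it and the grasp point (between the pads) lies 2 mm behind it; z points along the fingers, y is the direction in which the jaws open and shut (so a half turn about z gives the same grasp; the last joint's range is limited). The gripper opens to 85 mm and grips with 20 to 120 N. Pads are 22 mm wide; open, the fingers measure 114 mm over their backs; the gripper's body (76 mm by 85 mm) begins 54 mm behind the grasp point. The pads swing forward as they close: fully open they stand 13 mm farther back than shut.
Start: joints at [-1.29, 0.342, 1.524, -0, 1.275, -0.146], TCP at [0.217, -0.478, 0.248] pointing down, gripper open.
Joint ranges: [-2.53, 2.53], [-0.77, 2.02], [0.04, 2.7], [-1, 4.14], [0.28, 2.66], [-3.11, 3.11]. Speed limits (rad/s): [2.57, 2.57, 3.14, 3.14, 3.14, 3.14].

## Interface

Orientations are given as a unit quaternion [w, x, y, z].
In Python, from bench import arm gives the robot as it stands. The module is installed in compiled form; this text tells all that it offers.
- The arm moves only by the tool play_rows, never from a script. Its argument "increments" is a list of rows, each an object with "offset": the shift along the tool's x, y, z in mm, a list of three; "twist": the turn about the tool's z in degrees; "grip": the opening, from 0 (shut) to 1 (fully open). In form: [{"offset": [dx, dy, dz], "twist": twist, "grip": grip}, ...]. A call has exactly 10 rows; each row shifts and turns the pose as measured when the row begins, along the tool's axes as they then stand; what a row does not reach is not made up. A row lasts 1/8 s, in which the tool goes at most 62.5 mm and 10.7 degrees, less where a joint would pass 70% of its speed; a pose out of reach is approached as far as the arm can. A call with a gripper value outside its range is refused whole. The fingers move at their own pace and stop on an object; "force" is the grip in N (left out, the last holds). Time passes only in rows, so rows that do not move let the fingers close, or fill a call up. It gives the time, the measured TCP pose, the force and the opening at its end, in the units of the state.
- arm.sense(): the state, without advancing time (a new reading comes with each control period).
- arm.camera(name): name is "side" or "top"; returns a dict with "frame" (480x640x3 uint8, red, green, blue), "camera_matrix" (3x3 intrinsics, pixels), "rvec" (rotation vector, rad) and "tvec" (3), from world to camera coordinates, as OpenCV has them. Camera axes: x right, y down, z forward; pixel columns grow to the right and rows downward; lengths in m; the calibration is good to about 2 mm. A picture is of the moment at which its call begins. There is no depth.
- arm.finish_job(): hands the job in, once; it reports no verdict.
Trained networks look in a picture, given as the dict that the camera call returned (one of the last four; its "shot" number tells which), for a name from the list of things; names that differ only in an ending like _2 or _b are one class to them, and where a whole thing is asked for, a point or a joint stands for the part that bears it (a point fixed in the world has none). Each returns a list of dicts, best first, with "confidence" (0 to 1); they miss things now and then, are a little off and sometimes report something else, mostly with a low value. They report only what shows in the picture. A call takes as long as a camera call. They do not tell look-alikes from the thing itself.
- arm.trace(query, picture): "pixels" (480x640 bool, what is visible of it).
- arm.landmark_of(query, picture): "at" ([x, y, z] in m, in world coordinates, good to about 4 mm: a listed point, or the origin of a listed thing).
The state is a dict: "t": time; "joints": joint angles; "qd": joint speeds; "joint_efforts": joint torques, N m; "position": TCP position; "eef_rot": TCP orientation; "force": force on the tool from outside, world axes, zero at the start; "ft_torque": the same for the moment, N m; "gripper_width": finger opening in m.
Only numpy, scipy, OpenCV 4.12 (cv2) and the standard library are available. Lean on these libraries where they do the work, as an engineer would, in place of code of your own. Each camera call takes 0.05 s, during which the arm holds its last target. There are 200 camera calls.

## Task

The blue cap is sitting loose on top of the thread of the lamp's port. Without lifting it off, turn it backwards (counter-clockwise seen from above) until it drops into the thread, then screw it down clockwise until it is fully home against its stop, and then push the red catch all the way in to lock it. Leave the screwdriver, the steel nut and the black sensor where they lie.

Things in the scene. Friction and masses are not known exactly. Their poses are not given: they have to be found in the camera images.
- port (a point): Centre of the round port on the flat top of a fixed grey street-lamp head (housing 220 x 380 x 70 mm, lying on the bench). On the port's axis, level with the housing's top; z up, y along the housing away from its pipe spigot, x across.
- crown (a point): On the port's axis, level with the flat crowns of its three threads, 20 mm above the housing (neck 64 mm across). Between the threads are three gaps 40 deg wide. A rib at the end of each crown stops the cap if turned clockwise before it has dropped in, and stops it at the back of the gap if turned too far. Do not force it past.
- cap: Loose blue cap, about 140 g: cup 76 mm across, 35 mm high, open below, three ears at its foot. Origin: centre of the lower rim; z up, x along the grip bar to its white-marked end and the white ear. Origin above port: 12 to 13 mm = loose on the crowns (start), about 5 = dropped into the thread, 0 = home. 1.5 mm play on the neck. Raising it 7 mm above its start is lifting it off.
- bar (a point): Middle of the top of the cap's grip bar, 61 mm above the cap's origin; bar 62 mm long, 14 mm wide, 26 mm high. The cap starts 40 to 80 deg clockwise of where it drops in (anywhere in a 20 deg band), by its own weight unless clamped or held up. From there it screws about 65 to 85 deg clockwise, sinking 5 mm, to a hard stop. It turns easily, under 0.1 N m.
- ear0 (a point): End of the white ear of the cap, on its middle line, 45 mm from the cap's axis, 2.5 mm above the rim (ear 10 mm wide, 5 mm thick, reaching 48 mm from the axis).
- home (a point): Fixed point on the lamp, 45 mm from the port's axis, where ear0 lies when the cap is fully home at its stop. Seen from the port's axis it lies 16 deg clockwise of the catch's direction. Straight up from here is also about where the white ear starts (within 20 deg).
- catch (a joint): Red catch, a bar 10 mm wide that slides on the housing's top straight towards the port's axis, along port's +y: 0 = drawn back, 0.016 m = fully in, its nose beside an ear so that the cap cannot turn back. It goes in fully only when the cap is home. About 2 N moves it; it stays where it is left.
- catch_tab (a point): Middle of the back face (away from the port, the face to push) of the catch's upright tab; tab 26 mm wide, 7 mm thick, its top 27 mm above the housing's top; this point is 18 mm above the housing's top and 87 mm from the port's axis when the catch is drawn back. The housing behind it is clear.
- screwdriver: Bystander: loose screwdriver with orange handle on the bench beyond the lamp.
- nut: Bystander: loose round steel nut, 32 mm across, 12 mm high, on the housing's top, about 85 mm from the port's axis.
- sensor: Bystander: loose black cylindrical sensor, 50 mm across, 30 mm high, on the bench on the robot's side of the lamp.
Mind the look-alikes: they are no part of the job. What is meant by the cap is not brown, pink or yellow, and is the smaller of those in its own colour.

How it is judged:
By the outcome, as a careful person would: the job done as asked, in the order asked, and still so for the second after the job is handed in, with the robot touching nothing.
It also fails if it takes over 48 s, if anything falls off the work surface, if the arm or the gripper's body presses on something with over 40 N, if the wrist force passes 120 N, or if a joint passes its speed limit or range.

## Working session

There is one attempt and no reset: what is moved stays moved. The work goes in short steps, Python scripts to look and compute and a tool call to move; the robot and the scene stay as the last step left them, time stands still between calls to the robot, and variables do not carry over. Pictures are saved under pics/ and viewed, about 8 in all and at most 12, crops included, and the job is handed in when it is done.

Besides the shell and the picture viewer there is one more tool, called after "Emit:" as a command line: name --argument value ..., lists and objects as JSON in quotes. play_rows: Moves the arm, as the interface text tells. Its arguments: {"type":"object","properties":{"increments":{"type":"array","items":{"type":"object","properties":{"offset":{"type":"array","items":{"type":"number"}},"twist":{"type":"number"},"grip":{"type":"number"}}}},"force":{"type":"number"}},"required":["increments"]}

```bash
mkdir -p pics
cat > h.py <<'E'
import numpy as np, cv2
from bench import arm
def save(c,n): cv2.imwrite('pics/'+n,c['frame'][:,:,::-1])
def lm(c,names):
    for q in names:
        print(q,[(np.round(d['at'],4).tolist(),round(d['confidence'],2),proj(c,d['at'])) for d in arm.landmark_of(q,c)][:4])
def proj(c,p): return np.round(cv2.projectPoints(np.array([p],float),c['rvec'],c['tvec'],c['camera_matrix'],None)[0].ravel()).astype(int).tolist()
def st():
    s=arm.sense(); print({k:np.round(s[k],4).tolist() for k in ['t','position','eef_rot','force','ft_torque','gripper_width','joints']})
E
python3 - <<'E'
from h import *
st()
for n in ['side','top']:
    c=arm.camera(n); save(c,n+'0.png'); print(n); lm(c,['port','cap','bar','ear0','home','catch_tab','nut','crown'])
E
```

```text
{'t': 0.0, 'position': [0.2173, -0.4775, 0.2476], 'eef_rot': [-0.0008, 0.9773, 0.2118, -0.0], 'force': [0.6687, -0.2392, 0.3475], 'ft_torque': [0.0386, 0.0575, -0.0356], 'gripper_width': 0.0851, 'joints': [-1.29, 0.3427, 1.525, 0.0, 1.2754, -0.146]}
side
port [([0.604, 0.0539, 0.0719], 0.61, [303, 282])]
cap [([0.6409, -0.3379, 0.004], 0.98, [330, 204]), ([0.5976, 0.0554, 0.0833], 0.72, [306, 279]), ([0.8044, -0.2954, 0.0013], 0.7, [271, 205]), ([0.6562, 0.3448, -0.0006], 0.62, [241, 397])]
bar [([0.7978, -0.2926, 0.0627], 0.93, [271, 188]), ([0.6429, -0.3456, 0.0822], 0.92, [330, 180]), ([0.6592, 0.3414, 0.066], 0.88, [237, 376]), ([0.605, 0.0544, 0.1452], 0.65, [302, 258])]
ear0 [([0.7529, -0.3023, 0.0016], 0.93, [289, 206]), ([0.6348, 0.3847, 0.0004], 0.82, [244, 415]), ([0.5756, 0.0171, 0.0811], 0.77, [319, 270])]
home [([0.5722, 0.0177, 0.0741], 0.73, [320, 273])]
catch_tab [([0.5709, -0.0201, 0.0897], 0.5, [325, 257])]
nut [([0.6488, -0.0296, 0.0698], 0.39, [295, 256])]
crown [([0.5985, 0.0555, 0.0889], 0.69, [305, 277])]
top
port []
cap [([0.6609, 0.3464, -0.0009], 0.9, [162, 215]), ([0.6426, -0.3382, 0.0005], 0.72, [487, 233]), ([0.6032, 0.059, 0.0824], 0.69, [295, 239]), ([0.7966, -0.2985, 0.0], 0.57, [466, 162])]
bar [([0.4738, 0.3433, 0.0874], 0.96, [138, 304]), ([0.6632, 0.3489, 0.0564], 0.95, [151, 208]), ([0.6425, -0.338, 0.084], 0.83, [503, 225]), ([0.8007, -0.2932, 0.0601], 0.76, [473, 150])]
ear0 [([0.5726, 0.0188, 0.0852], 0.76, [316, 256]), ([0.5046, 0.293, 0.0068], 0.69, [180, 290]), ([0.7533, -0.2973, 0.0041], 0.69, [467, 181]), ([0.6417, 0.3826, -0.0008], 0.66, [144, 224])]
home [([0.572, 0.021, 0.0708], 0.72, [315, 257])]
catch_tab [([0.5682, -0.0178, 0.088], 0.45, [335, 258])]
nut [([0.6453, -0.0318, 0.0672], 0.44, [343, 221])]
crown [([0.605, 0.0573, 0.0819], 0.19, [296, 239])]
```

View pics/top0.png

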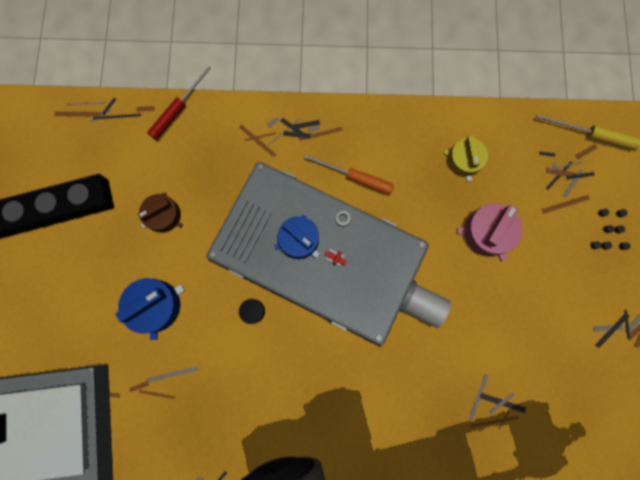

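Run:
```python
import cv2
a=cv2.imread('pics/top0.png')[180:300,230:390]; b=cv2.imread('pics/side0.png')[210:330,230:390]
cv2.imwrite('pics/crop0.png',cv2.vconcat([cv2.resize(x,None,fx=2.5,fy=2.5,interpolation=2)for x in(a,b)]) if 0 else cv2.hconcat([cv2.resize(x,(400*1,300),interpolation=cv2.INTER_CUBIC) for x in (a,b)]))
```

```text
(no output)
```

View pics/crop0.png

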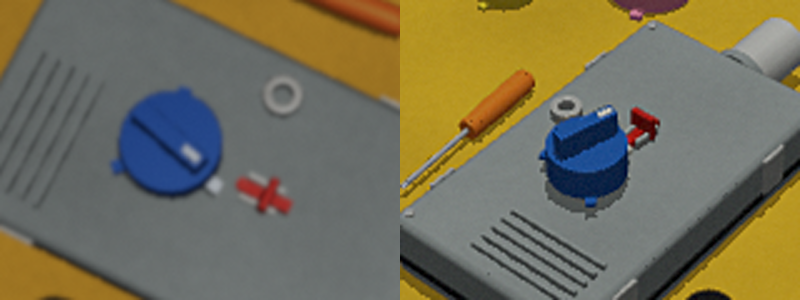

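The caps in the top picture are large blue (150,305), small blue on the lamp port (297,238), brown (160,212), pink (495,230) and yellow (469,155). The one meant is at (297,238): it is the smaller blue one and sits on the lamp, and the crop confirms this. In the crop its white ear is at about (316,254), the white bar mark at about (307,242), and the red catch at about (336,258). Next I'll measure its yaw and centre.

```bash
cat >> h.py <<'E'
def ray(c,uv,z):
    R=cv2.Rodrigues(np.array(c['rvec'],float))[0]; t=np.array(c['tvec'],float).ravel()
    d=R.T@np.linalg.inv(c['camera_matrix'])@np.array([uv[0],uv[1],1.]); o=-R.T@t
    return o+d*(z-o[2])/d[2]
def whites(c,P=(0.602,0.056,0.1),r=34,bmin=175):
    u,v=proj(c,P); f=c['frame'].astype(int); m=((f.min(2)>bmin)).astype(np.uint8)
    m2=np.zeros_like(m); cv2.circle(m2,(u,v),r,1,-1)
    n,_,s,ce=cv2.connectedComponentsWithStats(m*m2)
    return [(s[i,4],ce[i].round(1).tolist()) for i in range(1,n) if s[i,4]>5]
def offs(target,yaw):
    "tool offset (mm) and twist (deg) to world target, tool-x yaw (deg)"
    s=arm.sense(); w,x,y,z=s['eef_rot']
    from scipy.spatial.transform import Rotation as Ro
    R=Ro.from_quat([x,y,z,w]).as_matrix(); cur=np.degrees(np.arctan2(R[1,0],R[0,0]))
    print('offset mm',np.round(R.T@(np.array(target)-s['position'])*1e3,1).tolist(),'twist',round(-(yaw-cur),1),'yaw now',round(cur,1))
E
python3 - <<'E'
from h import *
for n in ['side','top']:
    c=arm.camera(n); w=whites(c); print(n,w)
    for a,uv in w: print('  ',uv,'z.0875',ray(c,uv,.0875).round(4),'z.1435',ray(c,uv,.1435).round(4))
    f=c['frame'].astype(int)
    u,v=proj(c,(0.57,-0.019,0.09)); 
    m=((f[...,0]>120)&(f[...,1]<70)&(f[...,2]<70)); vv,uu=np.nonzero(m); k=(abs(uu-u)<25)&(abs(vv-v)<25)
    print('red',uu[k].mean(),vv[k].mean(),k.sum(),ray(c,(uu[k].mean(),vv[k].mean()),.085).round(4))
offs((0.602,0.056,0.25),50)
E
```

```text
side [(np.int32(7), [311.3, 254.3])]
   [311.3, 254.3] z.0875 [ 0.6063 -0.0255  0.0875] z.1435 [0.5882 0.0346 0.1435]
red 325.025 259.625 40 [ 0.5703 -0.0178  0.085 ]
top []
red 335.61290322580646 257.25 124 [ 0.5708 -0.0182  0.085 ]
offset mm [571.2, -326.8, -1.7] twist -25.5 yaw now 24.5
```

Emit:
play_rows --increments '[{"offset": [50, -28.6, 0], "twist": 0, "grip": 0.5}, {"offset": [50, -28.6, 0], "twist": 0, "grip": 0.5}, {"offset": [50, -28.6, 0], "twist": 0, "grip": 0.5}, {"offset": [50, -28.6, 0], "twist": 0, "grip": 0.5}, {"offset": [50, -28.6, 0], "twist": 0, "grip": 0.5}, {"offset": [50, -28.6, 0], "twist": 0, "grip": 0.5}, {"offset": [50, -28.6, 0], "twist": 0, "grip": 0.5}, {"offset": [50, -28.6, 0], "twist": 0, "grip": 0.5}, {"offset": [50, -28.6, 0], "twist": 0, "grip": 0.5}, {"offset": [50, -28.6, 0], "twist": 0, "grip": 0.5}]' --force 20

```text
t: 2.25
position: [0.5644, -0.0011, 0.249]
eef_rot: [0.003, 0.978, 0.208, 0.002]
force: [0.7, -1.3, 0.8]
gripper_width: 0.0427
```

Run:
```python
from h import *
st(); offs((0.602,0.056,0.2),52)
```

```text
{'t': 2.25, 'position': [0.5644, -0.0011, 0.249], 'eef_rot': [0.0026, 0.9782, 0.2076, 0.0019], 'force': [0.6779, -1.2596, 0.7775], 'ft_torque': [0.0033, -0.0281, -0.016], 'gripper_width': 0.0427, 'joints': [-0.1358, 0.4113, 1.4163, -0.0037, 1.3086, 1.0177]}
offset mm [57.5, -37.2, 48.9] twist -28.0 yaw now 24.0
```

Emit:
play_rows --increments '[{"offset": [29, -18.5, 0], "twist": 0, "grip": 0.5}, {"offset": [28, -18.5, 0], "twist": 0, "grip": 0.5}, {"offset": [0, 0, 16], "twist": -9.3, "grip": 0.5}, {"offset": [0, 0, 16], "twist": -9.3, "grip": 0.5}, {"offset": [0, 0, 16], "twist": -9.3, "grip": 0.5}, {"offset": [0, 0, 0], "twist": 0, "grip": 0.5}, {"offset": [0, 0, 0], "twist": 0, "grip": 0.5}, {"offset": [0, 0, 0], "twist": 0, "grip": 0.5}, {"offset": [0, 0, 0], "twist": 0, "grip": 0.5}, {"offset": [0, 0, 0], "twist": 0, "grip": 0.5}]'

```text
t: 3.5
position: [0.6056, 0.063, 0.2009]
eef_rot: [0.004, 0.896, 0.443, 0.003]
force: [0.4, -0.1, -0.1]
gripper_width: 0.0429
```

Run:
```python
from h import *
st(); offs((0.602,0.056,0.14),52)
a=[]
for n in ['side','top']:
    c=arm.camera(n); lm(c,['bar','ear0']); u,v=proj(c,(0.602,0.056,0.11))
    a.append(cv2.resize(c['frame'][v-50:v+50,u-50:u+50,::-1],(400,400),interpolation=2))
cv2.imwrite('pics/hov.png',cv2.hconcat(a))
```

```text
{'t': 3.5, 'position': [0.6056, 0.063, 0.2009], 'eef_rot': [0.0036, 0.8964, 0.4433, 0.0031], 'force': [0.39, -0.0975, -0.0598], 'ft_torque': [0.0169, 0.0145, 0.0116], 'gripper_width': 0.0429, 'joints': [-0.0205, 0.5287, 1.3592, -0.0037, 1.2447, 0.6329]}
offset mm [-7.8, 0.8, 60.9] twist 0.6 yaw now 52.6
bar [([0.6588, 0.341, 0.0628], 0.95, [238, 377]), ([0.6067, 0.0519, 0.144], 0.94, [301, 258]), ([0.4638, 0.3446, 0.0886], 0.93, [331, 391]), ([0.6433, -0.3435, 0.0811], 0.91, [329, 180])]
ear0 [([0.5721, 0.0201, 0.081], 0.92, [320, 271]), ([0.7583, -0.3014, 0.0011], 0.84, [287, 206]), ([0.6375, 0.3848, -0.0035], 0.65, [243, 416]), ([0.7611, -0.0398, 0.0001], 0.24, [255, 266])]
bar [([0.6418, -0.3387, 0.0829], 0.87, [504, 225]), ([0.8015, -0.2921, 0.0644], 0.77, [473, 149]), ([0.6631, 0.3492, 0.0599], 0.64, [150, 208]), ([0.6026, 0.0557, 0.1433], 0.58, [295, 234])]
ear0 [([0.5681, 0.0187, 0.0898], 0.96, [316, 258]), ([0.6403, 0.3845, 0.0003], 0.93, [143, 224]), ([0.7555, -0.2992, 0.0048], 0.61, [468, 180])]
```

View pics/hov.png

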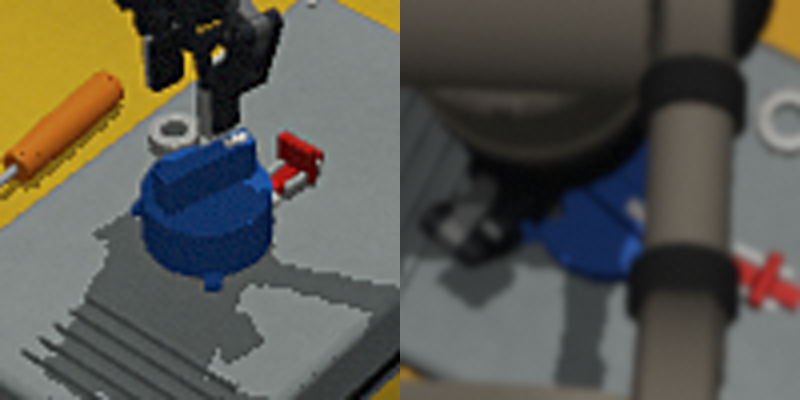

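Run:
```python
from h import *
from scipy.optimize import least_squares
ct,cs=arm.camera('top'),arm.camera('side')
u,v=proj(cs,(0.602,0.056,0.11))
T=[(0,316,254.4),(1,304,217.2),(2,276.8,246.8)]; 
S=[(2,u-50+212/4,v-50+282/4),(1,u-50+138/4,v-50+208/4)]
pp=lambda c,p: cv2.projectPoints(np.array([p],float),c['rvec'],c['tvec'],c['camera_matrix'],None)[0].ravel()
# which ear is which: try both orders
for sg in (1,-1):
  for sm in ((2,1),(1,2)):
    def f(x):
        r=[]
        for c,L,m in((ct,T,None),(cs,S,sm)):
            for i,(k,a,b) in enumerate(L):
                k=k if m is None else m[i]
                th=x[2]+sg*k*2*np.pi/3
                r+=list(pp(c,(x[0]+.045*np.cos(th),x[1]+.045*np.sin(th),.086))-(a,b))
        return r
    s=least_squares(f,[.602,.056,-2.2]); print(sg,sm,s.x[:2].round(4),np.degrees(s.x[2]).round(1),s.cost.round(1),s.fun.round(1))
```

```text
1 (2, 1) [0.6022 0.052 ] -129.8 1.7 [ 0.8  0.9 -0.3 -0.2 -0.5  0.5 -0.5  0.  -0.8 -0.6]
1 (1, 2) [0.6018 0.0519] -140.0 679.7 [ -2.3   4.    3.8   1.1  -1.4  -3.4 -17.3 -21.2  14.6  18.6]
-1 (2, 1) [0.613  0.0597] -312.3 1804.0 [-37.8 -36.4  13.8  10.4  12.3  10.1   9.9  -6.1  10.7  -7. ]
-1 (1, 2) [0.603  0.0517] -126.2 1643.4 [  1.9  -0.6 -27.1  31.   25.6 -30.5   0.4  -0.2  -1.6  -0. ]
```

Emit:
play_rows --increments '[{"offset": [-9.4, 3.3, 0], "twist": 1.6, "grip": 0.5}, {"offset": [0, 0, 20], "twist": 0, "grip": 0.5}, {"offset": [0, 0, 20], "twist": 0, "grip": 0.5}, {"offset": [0, 0, 10], "twist": 0, "grip": 0.5}, {"offset": [0, 0, 9], "twist": 0, "grip": 0.5}, {"offset": [0, 0, 0], "twist": 0, "grip": 0.4}, {"offset": [0, 0, 0], "twist": 0, "grip": 0.3}, {"offset": [0, 0, 0], "twist": 0, "grip": 0.26}, {"offset": [0, 0, 0], "twist": 0, "grip": 0.26}, {"offset": [0, 0, 0], "twist": 0, "grip": 0.26}]'

```text
t: 5.15
position: [0.6036, 0.0506, 0.1424]
eef_rot: [0.005, 0.904, 0.428, 0.005]
force: [0.1, 0.3, -0.3]
gripper_width: 0.0221
```

Run:
```python
from h import *
st(); offs((0.6025,0.0535,0.142),51)
a=[]
for n in ['side','top']:
    c=arm.camera(n); u,v=proj(c,(0.602,0.056,0.11))
    a.append(cv2.resize(c['frame'][v-50:v+50,u-50:u+50,::-1],(400,400),interpolation=2))
cv2.imwrite('pics/eng.png',cv2.hconcat(a))
```

```text
{'t': 5.15, 'position': [0.6036, 0.0506, 0.1424], 'eef_rot': [0.0048, 0.9037, 0.4281, 0.0048], 'force': [0.0967, 0.3045, -0.3419], 'ft_torque': [-0.0059, 0.0526, 0.0335], 'gripper_width': 0.0221, 'joints': [-0.0409, 0.5775, 1.4468, -0.0046, 1.1043, 0.6471]}
offset mm [1.5, -2.7, 0.4] twist -0.3 yaw now 50.7
```

View pics/eng.png

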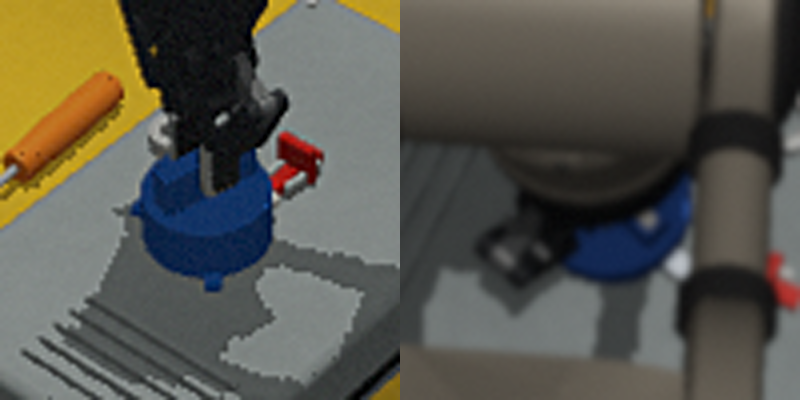

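Emit:
play_rows --increments '[{"offset": [1.5, -2.5, 0], "twist": 0, "grip": 0.26}, {"offset": [0, 0, 0], "twist": 0, "grip": 0.2}, {"offset": [0, 0, 0], "twist": 0, "grip": 0.1}, {"offset": [0, 0, 0], "twist": 0, "grip": 0.1}, {"offset": [0, 0, 0], "twist": 0, "grip": 0.1}, {"offset": [0, 0, 0], "twist": 0, "grip": 0.1}, {"offset": [0, 0, 0], "twist": 0, "grip": 0.1}, {"offset": [0, 0, 0], "twist": 0, "grip": 0.1}, {"offset": [0, 0, 0], "twist": 0, "grip": 0.1}, {"offset": [0, 0, 0], "twist": 0, "grip": 0.1}]' --force 20

```text
t: 6.5
position: [0.6025, 0.0536, 0.1424]
eef_rot: [0.005, 0.904, 0.428, 0.005]
force: [0.6, 0.4, 0.3]
gripper_width: 0.0133
```

Run:
```python
from h import *
st(); offs((0.6025,0.0535,0.142),51)
```

```text
{'t': 6.5, 'position': [0.6025, 0.0536, 0.1424], 'eef_rot': [0.0048, 0.9037, 0.4282, 0.0047], 'force': [0.5526, 0.39, 0.3227], 'ft_torque': [0.026, 0.0892, 0.0756], 'gripper_width': 0.0133, 'joints': [-0.0359, 0.5762, 1.4493, -0.0046, 1.1033, 0.652]}
offset mm [-0.1, 0.0, 0.4] twist -0.3 yaw now 50.7
```

Emit:
play_rows --increments '[{"offset": [0, 0, 0], "twist": 0, "grip": 0.2}, {"offset": [0, 0, 0], "twist": 0, "grip": 0.2}, {"offset": [0, 0, 0], "twist": -8, "grip": 0.2}, {"offset": [0, 0, 0], "twist": -8, "grip": 0.2}, {"offset": [0, 0, 0], "twist": -8, "grip": 0.2}, {"offset": [0, 0, 0], "twist": -8, "grip": 0.2}, {"offset": [0, 0, 0], "twist": -8, "grip": 0.2}, {"offset": [0, 0, 0], "twist": -8, "grip": 0.2}, {"offset": [0, 0, 0], "twist": 0, "grip": 0.2}, {"offset": [0, 0, 0], "twist": 0, "grip": 0.2}]'

```text
t: 7.75
position: [0.6029, 0.0535, 0.1422]
eef_rot: [0.007, 0.643, 0.766, 0.003]
force: [0.6, 1.0, -0.3]
gripper_width: 0.017
```

Run:
```python
from h import *
st(); offs((0.6025,0.0535,0.142),51)
a=[]
for n in ['side','top']:
    c=arm.camera(n); lm(c,['cap','bar','ear0']); u,v=proj(c,(0.602,0.056,0.11))
    a.append(cv2.resize(c['frame'][v-50:v+50,u-50:u+50,::-1],(400,400),interpolation=2))
cv2.imwrite('pics/t1.png',cv2.hconcat(a))
```

```text
{'t': 7.75, 'position': [0.6029, 0.0535, 0.1422], 'eef_rot': [0.0066, 0.6428, 0.766, 0.0026], 'force': [0.5943, 1.0054, -0.2617], 'ft_torque': [0.0041, -0.0241, -0.0176], 'gripper_width': 0.017, 'joints': [-0.036, 0.5766, 1.4491, -0.0045, 1.1025, -0.2085]}
offset mm [0.0, -0.4, 0.2] twist 49.0 yaw now 100.0
cap [([0.6447, -0.3393, 0.0029], 0.95, [328, 203]), ([0.4701, 0.3414, -0.0024], 0.83, [329, 416]), ([0.6583, 0.3455, 0.0015], 0.81, [240, 397]), ([0.8002, -0.2979, -0.0028], 0.69, [273, 206])]
bar [([0.6045, 0.0497, 0.148], 0.96, [302, 256]), ([0.6576, 0.3402, 0.0645], 0.84, [238, 376]), ([0.8043, -0.295, 0.0623], 0.79, [269, 188]), ([0.6396, -0.3447, 0.08], 0.69, [331, 180])]
ear0 [([0.6065, 0.0099, 0.0821], 0.88, [307, 266]), ([0.6368, 0.3858, -0.0014], 0.88, [243, 416]), ([0.7561, -0.2997, 0.0039], 0.74, [287, 206])]
cap [([0.6613, 0.3462, 0.0006], 0.92, [162, 215]), ([0.6408, -0.3411, 0.0019], 0.89, [489, 233]), ([0.6045, 0.0554, 0.08], 0.76, [297, 239]), ([0.4732, 0.3472, -0.0018], 0.64, [154, 305])]
bar [([0.8042, -0.2939, 0.0584], 0.97, [473, 149]), ([0.6631, 0.3486, 0.058], 0.7, [151, 208]), ([0.4703, 0.3445, 0.0884], 0.65, [137, 306]), ([0.6415, -0.3429, 0.0839], 0.56, [506, 225])]
ear0 [([0.6416, 0.3829, 0.0009], 0.78, [144, 224]), ([0.5051, 0.2897, 0.0049], 0.77, [182, 290]), ([0.6049, 0.0075, 0.0862], 0.7, [322, 239]), ([0.7536, -0.2999, 0.003], 0.58, [468, 181])]
```

View pics/t1.png

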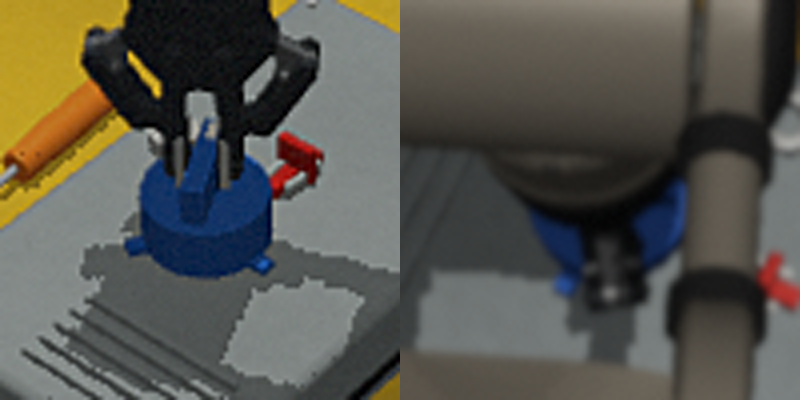

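```bash
cat >> h.py <<'E'
def drop():
    "blue bottom-edge row of cup in side view, per-column median, and blue mask"
    c=arm.camera('side'); f=c['frame'].astype(int); u,v=proj(c,(0.6025,0.0535,0.1))
    out=[]
    for k in range(u-16,u+17):
        col=f[v-15:v+40,k]; b=(col[:,2]-col[:,0]).clip(0)  # blueness
        m=np.nonzero(b>35)[0]; out.append(int(m.max()+v-15) if len(m) else -1)
    print('bottom rows',out); st(); offs((0.6025,0.0535,0.142),51)
    return c
E
python3 -c "
from h import *
drop()"
```

```text
bottom rows [282, 282, 283, 284, 285, 286, 286, 287, 287, 288, 288, 288, 288, 288, 288, 288, 288, 288, 288, 288, 288, 288, 287, 287, 287, 286, 286, 286, 287, 287, 288, 287, 286]
{'t': 8.2, 'position': [0.6029, 0.0535, 0.1423], 'eef_rot': [0.0066, 0.6419, 0.7668, 0.0026], 'force': [0.8084, -0.4665, 0.9656], 'ft_torque': [-0.0257, 0.0894, -0.0131], 'gripper_width': 0.0172, 'joints': [-0.036, 0.5765, 1.449, -0.0045, 1.1024, -0.2109]}
offset mm [0.0, -0.4, 0.3] twist 49.1 yaw now 100.1
```

Emit:
play_rows --increments '[{"offset": [0, 0, 0], "twist": -5, "grip": 0.2}, {"offset": [0, 0, 0], "twist": -5, "grip": 0.2}, {"offset": [0, 0, 0], "twist": 0, "grip": 0.2}, {"offset": [0, 0, 0], "twist": 0, "grip": 0.2}, {"offset": [0, 0, 0], "twist": 0, "grip": 0.2}, {"offset": [0, 0, 0], "twist": 0, "grip": 0.2}, {"offset": [0, 0, 0], "twist": 0, "grip": 0.2}, {"offset": [0, 0, 0], "twist": 0, "grip": 0.2}, {"offset": [0, 0, 0], "twist": 0, "grip": 0.2}, {"offset": [0, 0, 0], "twist": 0, "grip": 0.2}]'

```text
t: 9.45
position: [0.6028, 0.0536, 0.1423]
eef_rot: [0.007, 0.573, 0.82, 0.002]
force: [-0.8, 0.6, -0.1]
gripper_width: 0.0171
```

```bash
python3 -c "
from h import *
drop()"
```

```text
bottom rows [285, 284, 284, 284, 285, 286, 286, 287, 287, 288, 288, 288, 288, 288, 288, 288, 288, 288, 288, 288, 288, 288, 287, 287, 287, 286, 286, 285, 284, 285, 285, 285, 286]
{'t': 9.5, 'position': [0.6029, 0.0536, 0.1423], 'eef_rot': [0.0068, 0.5728, 0.8197, 0.002], 'force': [0.2153, -0.0738, -0.4253], 'ft_torque': [0.0618, 0.0255, 0.0168], 'gripper_width': 0.0172, 'joints': [-0.036, 0.5765, 1.449, -0.0044, 1.1025, -0.385]}
offset mm [0.1, -0.4, 0.3] twist 59.1 yaw now 110.1
```

Emit:
play_rows --increments '[{"offset": [0, 0, 0], "twist": -3, "grip": 0.2}, {"offset": [0, 0, 0], "twist": -3, "grip": 0.2}, {"offset": [0, 0, 0], "twist": -3, "grip": 0.2}, {"offset": [0, 0, 0], "twist": 0, "grip": 0.2}, {"offset": [0, 0, 0], "twist": 1.5, "grip": 0.2}, {"offset": [0, 0, 0], "twist": 1.5, "grip": 0.2}, {"offset": [0, 0, 0], "twist": 0, "grip": 0.2}, {"offset": [0, 0, 0], "twist": 0, "grip": 0.2}, {"offset": [0, 0, 0], "twist": 0, "grip": 0.2}, {"offset": [0, 0, 0], "twist": 0, "grip": 0.2}]'

```text
t: 10.75
position: [0.6028, 0.0536, 0.1423]
eef_rot: [0.007, 0.53, 0.848, 0.002]
force: [-0.5, -0.7, 0.5]
gripper_width: 0.017
```

```bash
python3 -c "
from h import *
drop()"
```

```text
bottom rows [287, 287, 286, 286, 285, 286, 286, 287, 287, 288, 288, 288, 288, 288, 288, 289, 288, 288, 288, 288, 288, 288, 287, 287, 287, 286, 286, 286, 285, 284, 283, 283, 284]
{'t': 10.8, 'position': [0.6028, 0.0536, 0.1423], 'eef_rot': [0.0068, 0.53, 0.848, 0.0017], 'force': [-0.061, 0.0784, -0.0919], 'ft_torque': [0.0096, 0.0277, -0.0459], 'gripper_width': 0.0173, 'joints': [-0.036, 0.5765, 1.4491, -0.0043, 1.1025, -0.4877]}
offset mm [0.1, -0.4, 0.3] twist 65.0 yaw now 116.0
```

Emit:
play_rows --increments '[{"offset": [0, 0, 0], "twist": -3, "grip": 0.2}, {"offset": [0, 0, 0], "twist": -3, "grip": 0.2}, {"offset": [0, 0, 0], "twist": -4, "grip": 0.2}, {"offset": [0, 0, 0], "twist": 0, "grip": 0.2}, {"offset": [0, 0, 0], "twist": 1.5, "grip": 0.2}, {"offset": [0, 0, 0], "twist": 1.5, "grip": 0.2}, {"offset": [0, 0, 0], "twist": 0, "grip": 0.2}, {"offset": [0, 0, 0], "twist": 0, "grip": 0.2}, {"offset": [0, 0, 0], "twist": 0, "grip": 0.2}, {"offset": [0, 0, 0], "twist": 0, "grip": 0.2}]'

```text
t: 12.05
position: [0.6028, 0.0536, 0.1422]
eef_rot: [0.007, 0.478, 0.878, 0.001]
force: [-0.3, 0.5, -0.7]
gripper_width: 0.017
```

```bash
python3 -c "
from h import *
c=drop(); u,v=proj(c,(0.602,0.056,0.11))
cv2.imwrite('pics/t2.png',cv2.resize(c['frame'][v-50:v+50,u-50:u+50,::-1],(400,400),interpolation=2))"
```

```text
bottom rows [289, 290, 291, 290, 290, 289, 289, 289, 290, 290, 290, 291, 291, 291, 291, 291, 291, 291, 291, 291, 291, 290, 290, 290, 289, 289, 288, 288, 288, 286, 285, 284, 284]
{'t': 12.1, 'position': [0.6028, 0.0536, 0.1422], 'eef_rot': [0.0068, 0.4782, 0.8782, 0.0013], 'force': [0.1829, 0.4681, 0.511], 'ft_torque': [-0.0074, -0.0262, 0.0359], 'gripper_width': 0.0166, 'joints': [-0.036, 0.5766, 1.4491, -0.0042, 1.1025, -0.6077]}
offset mm [0.1, -0.3, 0.2] twist 71.9 yaw now 122.9
```

View pics/t2.png

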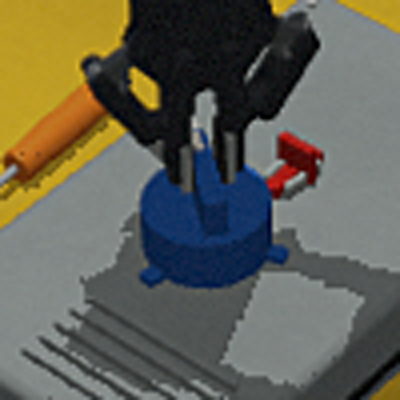

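The cup's lower edge moved down about 3 px (288 to 291), so the cap has dropped into the thread. Next I'll lower the jaws a little and screw it clockwise.

Emit:
play_rows --increments '[{"offset": [0, 0, 6], "twist": 0, "grip": 0.2}, {"offset": [0, 0, 0], "twist": 8, "grip": 0.2}, {"offset": [0, 0, 0], "twist": 8, "grip": 0.2}, {"offset": [0, 0, 0], "twist": 8, "grip": 0.2}, {"offset": [0, 0, 0], "twist": 8, "grip": 0.2}, {"offset": [0, 0, 0], "twist": 8, "grip": 0.2}, {"offset": [0, 0, 0], "twist": 8, "grip": 0.2}, {"offset": [0, 0, 2], "twist": 8, "grip": 0.2}, {"offset": [0, 0, 0], "twist": 6, "grip": 0.2}, {"offset": [0, 0, 0], "twist": 0, "grip": 0.2}]'

```text
t: 13.35
position: [0.6019, 0.0535, 0.1299]
eef_rot: [0.004, 0.871, 0.492, 0.003]
force: [1.0, -0.5, 0.6]
gripper_width: 0.0168
```

```bash
python3 -c "
from h import *
c=drop()"
```

```text
bottom rows [281, 283, 285, 287, 288, 289, 290, 290, 291, 291, 291, 292, 292, 292, 292, 292, 292, 292, 292, 292, 292, 293, 295, 295, 294, 294, 294, 290, 288, 288, 287, 286, 284]
{'t': 13.4, 'position': [0.6018, 0.0535, 0.1299], 'eef_rot': [0.0043, 0.8705, 0.4921, 0.0031], 'force': [0.2197, -0.9936, -0.2519], 'ft_torque': [-0.027, -0.058, -0.0172], 'gripper_width': 0.017, 'joints': [-0.0361, 0.5903, 1.4621, -0.0046, 1.0795, 0.5079]}
offset mm [0.4, 0.7, -12.1] twist 8.0 yaw now 59.0
```

Emit:
play_rows --increments '[{"offset": [0, 0, -1], "twist": 4, "grip": 0.2}, {"offset": [0, 0, 0], "twist": 4, "grip": 0.2}, {"offset": [0, 0, 0], "twist": 4, "grip": 0.2}, {"offset": [0, 0, 0], "twist": 3, "grip": 0.2}, {"offset": [0, 0, 0], "twist": 2, "grip": 0.2}, {"offset": [0, 0, 0], "twist": 2, "grip": 0.2}, {"offset": [0, 0, 0], "twist": 2, "grip": 0.2}, {"offset": [0, 0, 0], "twist": 2, "grip": 0.2}, {"offset": [0, 0, 0], "twist": 2, "grip": 0.2}, {"offset": [0, 0, 0], "twist": 2, "grip": 0.2}]'

```text
t: 14.65
position: [0.6021, 0.0532, 0.1302]
eef_rot: [0.004, 0.962, 0.274, 0.004]
force: [0.2, -1.6, 0.5]
gripper_width: 0.0172
```

```bash
python3 -c "
from h import *
c=drop()"
```

```text
bottom rows [276, 283, 286, 287, 288, 289, 290, 290, 291, 291, 292, 292, 292, 292, 292, 296, 296, 296, 296, 293, 292, 292, 291, 291, 291, 290, 290, 289, 289, 288, 287, 286, 284]
{'t': 14.7, 'position': [0.6021, 0.0532, 0.1302], 'eef_rot': [0.0042, 0.9619, 0.2732, 0.004], 'force': [1.3606, -0.9011, 0.8089], 'ft_torque': [-0.126, -0.0541, 1.3753], 'gripper_width': 0.0173, 'joints': [-0.0358, 0.5902, 1.4614, -0.0063, 1.0798, 0.9845]}
offset mm [0.6, 0.1, -11.8] twist -19.3 yaw now 31.7
```

Emit:
play_rows --increments '[{"offset": [0, 0, 0], "twist": -5, "grip": 0.25}, {"offset": [0, 0, 0], "twist": -5, "grip": 0.3}, {"offset": [0, 0, 0], "twist": 0, "grip": 0.4}, {"offset": [0, 0, -20], "twist": 0, "grip": 0.5}, {"offset": [0, 0, -30], "twist": 0, "grip": 0.5}, {"offset": [-30, 0, -40], "twist": 0, "grip": 0.5}, {"offset": [-50, 0, -20], "twist": 0, "grip": 0.4}, {"offset": [-50, 0, 0], "twist": 0, "grip": 0.2}, {"offset": [-40, 0, 0], "twist": 0, "grip": 0}, {"offset": [0, 0, 0], "twist": 0, "grip": 0}]'

```text
t: 15.95
position: [0.4679, -0.0597, 0.2417]
eef_rot: [0.002, 0.939, 0.345, 0.003]
force: [-0.4, 0.1, -0.4]
gripper_width: -0.0004
```

Run:
```python
from h import *
c=drop(); a=[]
lm(c,['cap','ear0','home','catch_tab','bar'])
for n in ['side','top']:
    c=arm.camera(n); u,v=proj(c,(0.602,0.04,0.1)); print(u,v)
    if n=='top': lm(c,['cap','ear0','home','catch_tab','bar'])
    a.append(cv2.resize(c['frame'][v-40:v+40,u-40:u+40,::-1],(400,400),interpolation=2))
cv2.imwrite('pics/t3.png',cv2.hconcat(a))
```

```text
bottom rows [277, 282, 286, 287, 288, 289, 290, 290, 291, 291, 292, 292, 292, 292, 292, 295, 296, 296, 296, 296, 292, 292, 291, 291, 291, 290, 290, 290, 289, 288, 287, 286, 284]
{'t': 16.0, 'position': [0.4689, -0.0591, 0.2418], 'eef_rot': [0.0025, 0.9383, 0.3457, 0.0029], 'force': [1.1631, 0.3042, -0.1742], 'ft_torque': [-0.0173, -0.0671, -0.0111], 'gripper_width': 0.0001, 'joints': [-0.2875, 0.2481, 1.6771, -0.0005, 1.2088, 0.5775]}
offset mm [174.4, 0.3, 100.4] twist -10.6 yaw now 40.4
cap [([0.4722, 0.344, -0.0026], 0.95, [327, 417]), ([0.6588, 0.3454, 0.0014], 0.85, [240, 397]), ([0.6439, -0.3412, 0.0039], 0.77, [329, 203]), ([0.8034, -0.2964, 0.0038], 0.66, [271, 204])]
ear0 [([0.5738, 0.0214, 0.0707], 0.71, [319, 275]), ([0.6378, 0.3832, 0.0008], 0.7, [243, 414]), ([0.7559, -0.3, 0.0034], 0.64, [287, 206])]
home [([0.5723, 0.0194, 0.0755], 0.65, [320, 273])]
catch_tab [([0.4613, 0.1484, 0.0009], 0.71, [354, 344]), ([0.5726, -0.021, 0.0898], 0.5, [324, 257])]
bar [([0.6583, 0.3395, 0.0672], 0.98, [238, 375]), ([0.799, -0.2957, 0.0618], 0.87, [271, 188]), ([0.6406, -0.3448, 0.0815], 0.74, [330, 180]), ([0.468, 0.3443, 0.0874], 0.67, [329, 391])]
305 269
305 239
cap [([0.797, -0.2965, 0.0015], 0.9, [465, 162]), ([0.6393, -0.3365, -0.0005], 0.76, [486, 234]), ([0.66, 0.3478, 0.0001], 0.73, [161, 216]), ([0.6023, 0.0576, 0.0672], 0.64, [296, 241])]
ear0 [([0.7567, -0.2989, 0.0026], 0.96, [467, 179]), ([0.5685, 0.0176, 0.0711], 0.87, [317, 259]), ([0.6462, 0.3858, 0.0026], 0.85, [142, 221]), ([0.506, 0.293, 0.0075], 0.82, [180, 290])]
home [([0.5745, 0.0209, 0.0733], 0.59, [315, 256])]
catch_tab [([0.5641, -0.0262, 0.092], 0.63, [340, 260])]
bar [([0.6018, 0.0539, 0.1311], 0.85, [297, 236]), ([0.6436, -0.3403, 0.0828], 0.81, [504, 224]), ([0.8028, -0.2936, 0.0602], 0.81, [473, 149]), ([0.4724, 0.3434, 0.0876], 0.6, [138, 305])]
```

View pics/t3.png

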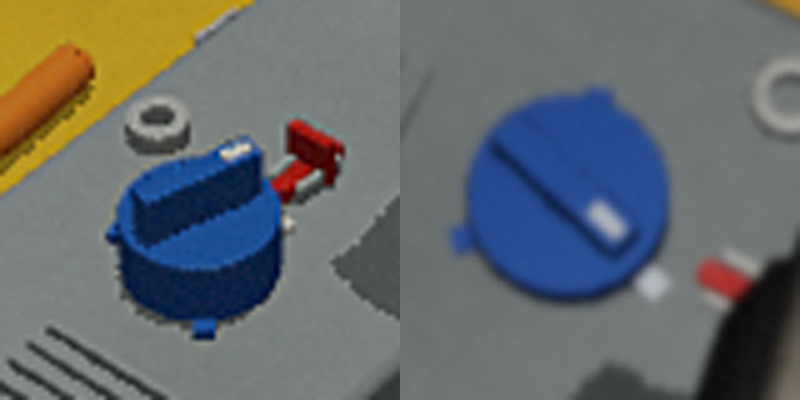

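Run:
```python
from h import *
offs((0.5555,-0.047,0.15),65.5)
```

```text
offset mm [72.3, 46.9, 91.7] twist -24.8 yaw now 40.7
```

Emit:
play_rows --increments '[{"offset": [24, 15.6, 10], "twist": 0, "grip": 0}, {"offset": [24, 15.6, 10], "twist": 0, "grip": 0}, {"offset": [24, 15.6, 10], "twist": 0, "grip": 0}, {"offset": [0, 0, 15], "twist": -8.3, "grip": 0}, {"offset": [0, 0, 15], "twist": -8.3, "grip": 0}, {"offset": [0, 0, 15], "twist": -8.3, "grip": 0}, {"offset": [0, 0, 10], "twist": 0, "grip": 0}, {"offset": [0, 0, 0], "twist": 0, "grip": 0}, {"offset": [0, 0, 0], "twist": 0, "grip": 0}, {"offset": [0, 0, 0], "twist": 0, "grip": 0}]'

```text
t: 17.85
position: [0.5594, -0.0468, 0.155]
eef_rot: [0.004, 0.839, 0.544, 0.003]
force: [0.0, 0.4, -0.7]
gripper_width: 0.0
```

Run:
```python
from h import *
st(); offs((0.5555,-0.047,0.097),65.5)
```

```text
{'t': 17.85, 'position': [0.5594, -0.0468, 0.155], 'eef_rot': [0.0039, 0.8389, 0.5443, 0.0029], 'force': [0.026, 0.357, -0.7276], 'ft_torque': [-0.0111, 0.063, 0.0675], 'gripper_width': 0.0, 'joints': [-0.2192, 0.4915, 1.5628, -0.0015, 1.0777, 0.2012]}
offset mm [-1.8, -4.1, 58.0] twist 0.5 yaw now 66.0
```

Emit:
play_rows --increments '[{"offset": [-2, -4, 0], "twist": 0, "grip": 0}, {"offset": [0, 0, 15], "twist": 0, "grip": 0}, {"offset": [0, 0, 15], "twist": 0, "grip": 0}, {"offset": [0, 0, 12], "twist": 0, "grip": 0}, {"offset": [0, 0, 8], "twist": 0, "grip": 0}, {"offset": [0, 0, 4], "twist": 0, "grip": 0}, {"offset": [0, 0, 0], "twist": 0, "grip": 0}, {"offset": [0, 0, 0], "twist": 0, "grip": 0}, {"offset": [0, 0, 0], "twist": 0, "grip": 0}, {"offset": [0, 0, 0], "twist": 0, "grip": 0}]'

```text
t: 19.1
position: [0.5555, -0.0473, 0.0978]
eef_rot: [0.004, 0.839, 0.544, 0.003]
force: [-0.5, 0.4, 0.1]
gripper_width: 0.0003
```

Run:
```python
from h import *
st(); offs((0.5685,-0.0211,0.097),65.5)
a=[]
for n in ['side','top']:
    c=arm.camera(n); u,v=proj(c,(0.58,0.0,0.1))
    a.append(cv2.resize(c['frame'][v-40:v+40,u-40:u+40,::-1],(400,400),interpolation=2))
cv2.imwrite('pics/t4.png',cv2.hconcat(a))
```

```text
{'t': 19.1, 'position': [0.5555, -0.0473, 0.0978], 'eef_rot': [0.0044, 0.8391, 0.5439, 0.0033], 'force': [-0.467, 0.363, 0.0525], 'ft_torque': [-0.032, 0.0154, 0.016], 'gripper_width': 0.0003, 'joints': [-0.2216, 0.5562, 1.6348, -0.0017, 0.9397, 0.2]}
offset mm [29.2, 1.1, 0.9] twist 0.4 yaw now 65.9
```

View pics/t4.png

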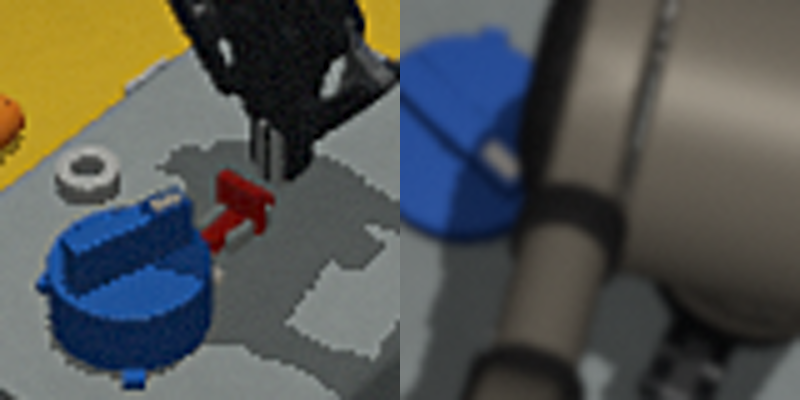

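Emit:
play_rows --increments '[{"offset": [5, 0, 0], "twist": 0, "grip": 0}, {"offset": [4, 0, 0], "twist": 0, "grip": 0}, {"offset": [3, 0, 0], "twist": 0, "grip": 0}, {"offset": [3, 0, 0], "twist": 0, "grip": 0}, {"offset": [3, 0, 0], "twist": 0, "grip": 0}, {"offset": [3, 0, 0], "twist": 0, "grip": 0}, {"offset": [2, 0, 0], "twist": 0, "grip": 0}, {"offset": [2, 0, 0], "twist": 0, "grip": 0}, {"offset": [2, 0, 0], "twist": 0, "grip": 0}, {"offset": [0, 0, 0], "twist": 0, "grip": 0}]'

```text
t: 20.45
position: [0.5674, -0.0213, 0.0979]
eef_rot: [0.005, 0.839, 0.544, 0.003]
force: [-0.3, -0.6, 0.3]
gripper_width: -0.0004
```

Run:
```python
from h import *
st(); offs((0.5685,-0.0211,0.097),65.5)
```

```text
{'t': 20.45, 'position': [0.5674, -0.0213, 0.0979], 'eef_rot': [0.0047, 0.8391, 0.544, 0.0031], 'force': [-0.2908, -0.6207, 0.2505], 'ft_torque': [-0.0956, 0.0295, -0.0005], 'gripper_width': -0.0004, 'joints': [-0.171, 0.5715, 1.6047, -0.0033, 0.9545, 0.2513]}
offset mm [0.6, 1.0, 0.9] twist 0.4 yaw now 65.9
```

Emit:
play_rows --increments '[{"offset": [1.2, 0, 0], "twist": 0, "grip": 0}, {"offset": [1.2, 0, 0], "twist": 0, "grip": 0}, {"offset": [1.2, 0, 0], "twist": 0, "grip": 0}, {"offset": [1.2, 0, 0], "twist": 0, "grip": 0}, {"offset": [1, 0, 0], "twist": 0, "grip": 0}, {"offset": [1, 0, 0], "twist": 0, "grip": 0}, {"offset": [1, 0, 0], "twist": 0, "grip": 0}, {"offset": [1, 0, 0], "twist": 0, "grip": 0}, {"offset": [1, 0, 0], "twist": 0, "grip": 0}, {"offset": [1, 0, 0], "twist": 0, "grip": 0}]'

```text
t: 21.7
position: [0.5676, -0.0208, 0.0981]
eef_rot: [0.008, 0.839, 0.544, -0.005]
force: [-0.7, -5.8, 1.8]
gripper_width: -0.0
```

Run:
```python
from h import *
st(); offs((0.5685,-0.0211,0.097),65.5)
```

```text
{'t': 21.7, 'position': [0.5676, -0.0208, 0.0981], 'eef_rot': [0.0078, 0.8391, 0.5439, -0.005], 'force': [-0.7347, -5.7936, 1.8432], 'ft_torque': [-0.8145, 0.3758, -0.0491], 'gripper_width': -0.0, 'joints': [-0.1619, 0.576, 1.5953, -0.0221, 0.9674, 0.2713]}
offset mm [0.1, 0.9, 1.1] twist 0.4 yaw now 65.9
```

Emit:
play_rows --increments '[{"offset": [-5, 0, 0], "twist": 0, "grip": 0}, {"offset": [-10, 0, 0], "twist": 0, "grip": 0}, {"offset": [-10, 0, 0], "twist": 0, "grip": 0}, {"offset": [0, 0, -30], "twist": 0, "grip": 0}, {"offset": [0, 0, -40], "twist": 0, "grip": 0}, {"offset": [-30, 0, -30], "twist": 0, "grip": 0}, {"offset": [-50, 0, 0], "twist": 0, "grip": 0}, {"offset": [-50, 0, 0], "twist": 0, "grip": 0}, {"offset": [-50, 0, 0], "twist": 0, "grip": 0}, {"offset": [0, 0, 0], "twist": 0, "grip": 0}]'

```text
t: 22.95
position: [0.4793, -0.2144, 0.2048]
eef_rot: [0.008, 0.839, 0.544, -0.004]
force: [-0.1, 0.7, 0.5]
gripper_width: 0.0001
```

Run:
```python
from h import *
st()
a=[]
for n in ['side','top']:
    c=arm.camera(n); u,v=proj(c,(0.59,0.02,0.1)); lm(c,['catch_tab','ear0','home'])
    a.append(cv2.resize(c['frame'][v-40:v+40,u-40:u+40,::-1],(400,400),interpolation=2))
    f=c['frame'].astype(int); u,v=proj(c,(0.575,-0.012,0.09)); 
    m=((f[...,0]>120)&(f[...,1]<70)&(f[...,2]<70)); vv,uu=np.nonzero(m); k=(abs(uu-u)<25)&(abs(vv-v)<25)
    print('red',uu[k].mean(),vv[k].mean(),k.sum(),ray(c,(uu[k].mean(),vv[k].mean()),.085).round(4))
cv2.imwrite('pics/t5.png',cv2.hconcat(a))
```

```text
{'t': 22.95, 'position': [0.4793, -0.2144, 0.2048], 'eef_rot': [0.0081, 0.8393, 0.5436, -0.0043], 'force': [-0.1157, 0.7046, 0.5379], 'ft_torque': [0.0261, 0.0211, -0.0047], 'gripper_width': 0.0001, 'joints': [-0.5583, 0.377, 1.5989, -0.0161, 1.1548, -0.1304]}
catch_tab [([0.5788, -0.0088, 0.0903], 0.6, [321, 260]), ([0.5718, 0.0193, 0.0697], 0.3, [321, 275])]
ear0 [([0.636, 0.3865, -0.0001], 0.84, [243, 416]), ([0.7599, -0.3008, 0.001], 0.82, [286, 206]), ([0.5716, 0.0217, 0.0685], 0.81, [320, 276]), ([0.762, -0.0432, -0.0007], 0.58, [256, 266])]
home [([0.5727, 0.0179, 0.0728], 0.88, [320, 273]), ([0.5988, 0.0544, 0.0847], 0.7, [305, 278])]
red 322.7931034482759 260.7931034482759 29 [ 0.5744 -0.0125  0.085 ]
catch_tab [([0.5751, -0.011, 0.0886], 0.51, [332, 255])]
ear0 [([0.5036, 0.2933, 0.0054], 0.81, [180, 291]), ([0.6443, 0.3857, -0.0003], 0.72, [143, 223]), ([0.7562, -0.2968, 0.0037], 0.65, [466, 179]), ([0.5705, 0.0204, 0.0725], 0.59, [315, 258])]
home [([0.5702, 0.02, 0.07], 0.68, [315, 258])]
red 328.89516129032256 254.26612903225808 124 [ 0.5761 -0.0054  0.085 ]
```

View pics/t5.png

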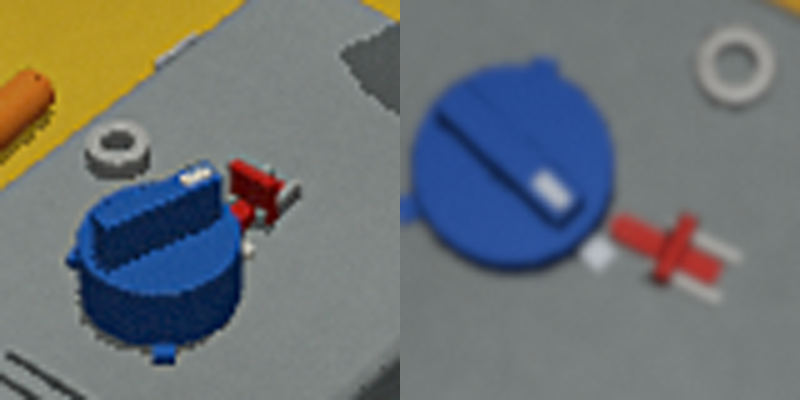

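Run:
```python
from h import *
def rc(f,c):
    f=f.astype(float); r=(f[...,0]-np.maximum(f[...,1],f[...,2])-20).clip(0); u,v=proj(c,(0.573,-0.012,.085))
    m=np.zeros_like(r); m[v-16:v+17,u-20:u+21]=1; r=r*m
    vv,uu=np.mgrid[:480,:640]; return (r*uu).sum()/r.sum(),(r*vv).sum()/r.sum(),r.sum()
for n in('top','side'):
    c=arm.camera(n); f0=cv2.imread(f'pics/{n}0.png')[:,:,::-1]
    a,b=rc(f0,c),rc(c['frame'],c); print(n,np.round(a,2),np.round(b,2))
    for z in (.08,.09):
        p,q=ray(c,a,z),ray(c,b,z); d=q-p; print(z,d.round(4),np.linalg.norm(d).round(4),np.degrees(np.arctan2(d[1],d[0])).round(1))
```

```text
top [  335.51   257.35 11437.  ] [  329.09   254.19 13063.  ]
0.08 [0.0057 0.0123 0.    ] 0.0135 65.1
0.09 [0.0056 0.0121 0.    ] 0.0134 65.1
side [ 325.86  259.73 7318.  ] [ 323.13  261.68 6170.  ]
0.08 [0.0046 0.0083 0.    ] 0.0095 61.0
0.09 [0.0045 0.0082 0.    ] 0.0094 61.0
```

The camera measures about 13.5 mm of catch travel where 16 mm is expected. I'll push again, more firmly, to make sure it is fully in.

Run:
```python
from h import *
offs((0.5585,-0.0405,0.15),65.5)
```

```text
offset mm [187.8, 1.7, 51.6] twist 0.7 yaw now 66.2
```

Emit:
play_rows --increments '[{"offset": [45, 0.5, 0], "twist": 0, "grip": 0}, {"offset": [45, 0.5, 0], "twist": 0, "grip": 0}, {"offset": [45, 0.5, 0], "twist": 0, "grip": 0}, {"offset": [40, 0, 0], "twist": 0, "grip": 0}, {"offset": [10, 0, 20], "twist": 0, "grip": 0}, {"offset": [0, 0, 25], "twist": 0, "grip": 0}, {"offset": [0, 0, 10], "twist": 0, "grip": 0}, {"offset": [0, 0, 0], "twist": 0, "grip": 0}, {"offset": [0, 0, 0], "twist": 0, "grip": 0}, {"offset": [0, 0, 0], "twist": 0, "grip": 0}]'

```text
t: 24.7
position: [0.5619, -0.0357, 0.1472]
eef_rot: [0.01, 0.837, 0.547, -0.002]
force: [0.7, 0.8, 1.3]
gripper_width: -0.0004
```

Run:
```python
from h import *
st();offs((0.5585,-0.0405,0.097),65.5)
```

```text
{'t': 24.7, 'position': [0.5619, -0.0357, 0.1472], 'eef_rot': [0.0096, 0.8368, 0.5474, -0.0025], 'force': [0.6785, 0.7651, 1.298], 'ft_torque': [-0.0128, -0.0448, 0.0002], 'gripper_width': -0.0004, 'joints': [-0.1903, 0.5042, 1.5657, -0.0197, 1.062, 0.2314]}
offset mm [-5.1, -1.9, 50.2] twist 0.9 yaw now 66.4
```

Emit:
play_rows --increments '[{"offset": [-5, -2, 15], "twist": 0, "grip": 0}, {"offset": [0, 0, 15], "twist": 0, "grip": 0}, {"offset": [0, 0, 10], "twist": 0, "grip": 0}, {"offset": [0, 0, 5], "twist": 0, "grip": 0}, {"offset": [5, 0, 0], "twist": 0, "grip": 0}, {"offset": [5, 0, 0], "twist": 0, "grip": 0}, {"offset": [5, 0, 0], "twist": 0, "grip": 0}, {"offset": [3, 0, 0], "twist": 0, "grip": 0}, {"offset": [3, 0, 0], "twist": 0, "grip": 0}, {"offset": [3, 0, 0], "twist": 0, "grip": 0}]'

```text
t: 25.95
position: [0.5693, -0.0211, 0.1033]
eef_rot: [0.014, 0.836, 0.548, -0.004]
force: [-8.0, -17.6, 4.0]
gripper_width: 0.0003
```

Run:
```python
from h import *
st();offs((0.5685,-0.0211,0.097),65.5)
```

```text
{'t': 25.95, 'position': [0.5693, -0.0211, 0.1033], 'eef_rot': [0.0136, 0.8364, 0.5479, -0.0037], 'force': [-8.0409, -17.6436, 4.0248], 'ft_torque': [-2.8353, 1.2184, -0.1135], 'gripper_width': 0.0003, 'joints': [-0.1583, 0.5679, 1.5932, -0.0305, 0.9679, 0.2698]}
offset mm [-0.2, -0.9, 6.3] twist 0.9 yaw now 66.4
```

Emit:
play_rows --increments '[{"offset": [-5, 0, 0], "twist": 0, "grip": 0}, {"offset": [-10, 0, 0], "twist": 0, "grip": 0}, {"offset": [-10, 0, 0], "twist": 0, "grip": 0}, {"offset": [0, 0, -30], "twist": 0, "grip": 0}, {"offset": [0, 0, -40], "twist": 0, "grip": 0}, {"offset": [-30, 0, -30], "twist": 0, "grip": 0}, {"offset": [-50, 0, 0], "twist": 0, "grip": 0}, {"offset": [-50, 0, 0], "twist": 0, "grip": 0}, {"offset": [-50, 0, 0], "twist": 0, "grip": 0}, {"offset": [0, 0, 0], "twist": 0, "grip": 0}]'

```text
t: 27.2
position: [0.4828, -0.2143, 0.2115]
eef_rot: [0.015, 0.836, 0.548, -0.003]
force: [0.3, 0.9, -0.1]
gripper_width: -0.0001
```

Run:
```python
from h import *
c=arm.camera('top'); f0=cv2.imread('pics/top0.png')[:,:,::-1]
d=np.array([np.cos(np.radians(65.1)),np.sin(np.radians(65.1))])
P=np.array([.6025,.0535])
for nm,f in(('before',f0),('after',c['frame'])):
    # redness profile along the catch line through the red, at z=.078
    g=f.astype(np.float32); r=(g[...,0]-np.maximum(g[...,1],g[...,2]))
    base=np.array([.5708,-.0182]); n=np.array([-d[1],d[0]])
    s=np.arange(-34,44,2)
    for z in (.078,):
        pr=[]
        for k in s:
            vals=[]
            for off in (-3,0,3):
                q=base+d*k/1e3+n*off/1e3
                uv=cv2.projectPoints(np.array([[*q,z]]),c['rvec'],c['tvec'],c['camera_matrix'],None)[0].ravel()
                vals.append(cv2.getRectSubPix(r,(1,1),(float(uv[0]),float(uv[1])))[0,0])
            pr.append(int(max(vals)))
        print(nm,list(zip((round(1e3*np.dot(P-base,d))-s).tolist(),pr)))
u,v=proj(c,(0.59,0.02,.1))
cv2.imwrite('pics/t6.png',cv2.hconcat([cv2.resize(f[v-30:v+30,u-30:u+30,::-1],(400,400),interpolation=2) for f in (f0,c['frame'])])); print(u,v)
```

```text
before [(112, -5), (110, -5), (108, -5), (106, -5), (104, -3), (102, 5), (100, 35), (98, 82), (96, 109), (94, 113), (92, 113), (90, 112), (88, 112), (86, 106), (84, 102), (82, 107), (80, 109), (78, 100), (76, 92), (74, 101), (72, 110), (70, 113), (68, 114), (66, 115), (64, 111), (62, 108), (60, 107), (58, 105), (56, 81), (54, 36), (52, 5), (50, -3), (48, -5), (46, -5), (44, -5), (42, -5), (40, -6), (38, -10), (36, -21)]
after [(112, -5), (110, -5), (108, -5), (106, -5), (104, -5), (102, -5), (100, -5), (98, -5), (96, -5), (94, -5), (92, -5), (90, -3), (88, 9), (86, 50), (84, 98), (82, 120), (80, 124), (78, 124), (76, 124), (74, 123), (72, 117), (70, 114), (68, 119), (66, 120), (64, 110), (62, 108), (60, 119), (58, 125), (56, 123), (54, 124), (52, 123), (50, 121), (48, 120), (46, 120), (44, 111), (42, 79), (40, 36), (38, -8), (36, -45)]
316 245
```

View pics/t6.png

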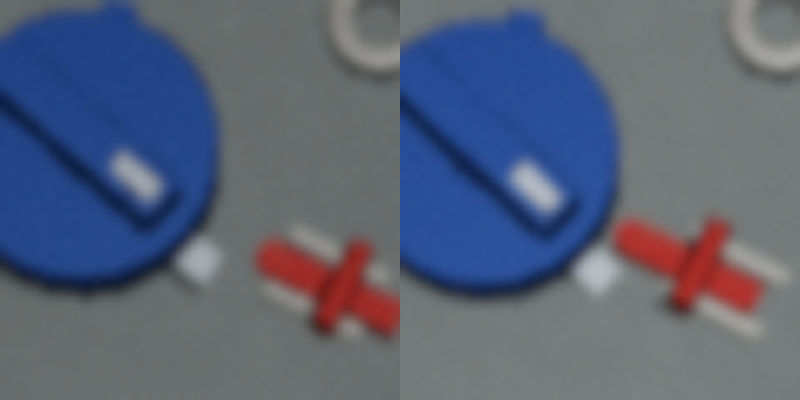

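Run:
```python
from h import *
d=np.array([np.cos(np.radians(65.1)),np.sin(np.radians(65.1))]); n=np.array([-d[1],d[0]]); base=np.array([.5708,-.0182])
vv,uu=np.mgrid[:480,:640]
def cen(w,m): w=w*m; return ((w*uu).sum()/w.sum(),(w*vv).sum()/w.sum())
c=arm.camera('top'); fs={'before':cv2.imread('pics/top0.png')[:,:,::-1].astype(float),'after':c['frame'].astype(float)}
for k,f in fs.items():
    r=(f[...,0]-np.maximum(f[...,1],f[...,2])-20).clip(0)
    u0,v0=proj(c,(.573,-.012,.085)); m=(abs(uu-u0)<20)&(abs(vv-v0)<16)
    # red principal axis
    w=(r*m).ravel(); ys,xs=vv.ravel(),uu.ravel(); k2=w>30
    P3=np.array([ray(c,(x,y),.078)[:2] for x,y in zip(xs[k2],ys[k2])]); mu=np.average(P3,axis=0,weights=w[k2])
    ax=np.linalg.eigh(np.cov(P3.T,aweights=w[k2]))[1][:,1]; ax*=np.sign(ax@d)
    zt=.0875 if k=='before' else .075
    wh=(f.min(2)-135).clip(0); e0=(316,254.4) if k=='before' else (315.7,255.5)
    uv=cen(wh,np.hypot(uu-e0[0],vv-e0[1])<4.5); E=ray(c,uv,zt)[:2]
    nn=np.array([-ax[1],ax[0]])
    print(k,'red mean',mu.round(4),'axis deg',np.degrees(np.arctan2(ax[1],ax[0])).round(1),'ear',np.round(uv,1),E.round(4),'lateral mm',((E-mu)@nn*1e3).round(1),'along',((E-mu)@ax*1e3).round(1))
    # lateral profile across catch near nose region & ear, along tangential at r~45: sample
    g=f.astype(np.float32)
    mt=mu+ax*((.0 if k=='before' else 0))
    if k=='after':
        for al in (14,17,20,23):
            row=[]
            for l in np.arange(-8,24,2):
                q=mu+ax*al/1e3+nn*l/1e3
                p=cv2.projectPoints(np.array([[*q,.076]]),c['rvec'],c['tvec'],c['camera_matrix'],None)[0].ravel()
                row.append(tuple(int(cv2.getRectSubPix(g[...,i].copy(),(1,1),(float(p[0]),float(p[1])))[0,0]) for i in range(3)))
            print(al,row)
```

```text
before red mean [ 0.5716 -0.0182] axis deg 66.0 ear [315.7 253.6] [0.5763 0.0194] lateral mm 11.0 along 36.3
after red mean [ 0.5773 -0.0058] axis deg 66.1 ear [315.3 255.4] [0.5747 0.0202] lateral mm 12.9 along 22.8
14 [(124, 118, 117), (139, 102, 100), (159, 77, 74), (171, 59, 54), (174, 52, 47), (169, 51, 46), (146, 55, 52), (118, 80, 78), (117, 112, 111), (121, 125, 124), (123, 128, 128), (120, 126, 125), (119, 125, 124), (119, 125, 124), (120, 125, 124), (120, 126, 125)]
17 [(124, 119, 117), (140, 102, 99), (159, 77, 73), (171, 59, 54), (173, 52, 46), (166, 51, 46), (145, 59, 55), (123, 86, 85), (125, 121, 122), (139, 143, 145), (142, 147, 149), (136, 142, 143), (130, 136, 135), (125, 130, 130), (122, 127, 127), (121, 127, 126)]
20 [(122, 120, 119), (135, 106, 104), (154, 83, 80), (167, 62, 58), (168, 56, 51), (158, 53, 49), (136, 67, 65), (124, 100, 100), (141, 141, 143), (163, 168, 172), (172, 177, 182), (170, 175, 180), (162, 167, 171), (147, 153, 155), (132, 137, 138), (121, 126, 126)]
23 [(117, 119, 119), (121, 113, 112), (134, 102, 102), (141, 86, 85), (143, 80, 78), (133, 84, 82), (120, 99, 98), (126, 125, 126), (154, 158, 162), (173, 178, 183), (181, 186, 191), (182, 188, 193), (173, 178, 183), (154, 158, 162), (130, 135, 137), (120, 126, 126)]
```

Run:
```python
from h import *
from scipy.optimize import least_squares
def red(f): g=f.astype(np.float32); return (g[...,0]-np.maximum(g[...,1],g[...,2])-10).clip(0)
ax=np.array([np.cos(np.radians(65.5)),np.sin(np.radians(65.5))])
for n,box in(('side',(-5,-7,8,6)),('top',(-9,-8,6,8))):
    c=arm.camera(n); f0=cv2.imread(f'pics/{n}0.png')[:,:,::-1]
    A,B=red(f0),red(c['frame']); tab=np.array([.568,-.021,.09]); u,v=proj(c,tab)
    ux,vx=np.meshgrid(np.arange(u-14,u+15),np.arange(v-14,v+15))
    # model: scene moved by s along axis -> local pixel shift; SSD of warped A tab region vs B
    pp=lambda p: cv2.projectPoints(np.array([p]),c['rvec'],c['tvec'],c['camera_matrix'],None)[0].ravel()
    best=[]
    x0,y0,x1,y1=box; gx,gy=np.meshgrid(np.arange(u+x0,u+x1+1),np.arange(v+y0,v+y1+1)); gx=gx.astype(np.float32);gy=gy.astype(np.float32)
    T=cv2.remap(A,gx,gy,1)
    for s in np.arange(8,20,.5):
        d=pp(tab+np.r_[ax*s/1e3,0])-pp(tab)
        W=cv2.remap(B,gx+np.float32(d[0]),gy+np.float32(d[1]),cv2.INTER_CUBIC)
        best.append((np.corrcoef(T.ravel(),W.ravel())[0,1].round(3),s))
    print(n,(u,v),sorted(best)[::-1][:5])
# scale check: ear circle radius in first top picture
c=arm.camera('top'); Q=[ray(c,p,.0875)[:2] for p in((316,254.4),(304,217.2),(276.8,246.8))]
print('ear spacings',[np.linalg.norm(Q[i]-Q[j]).round(4) for i,j in((0,1),(1,2),(0,2))],'expect',.045*3**.5)
K=[(263,163),(427,243),(380,344),(209,257)]; Q=[ray(c,p,.07)[:2] for p in K]
print('housing',[np.linalg.norm(Q[i]-Q[i-1]).round(3) for i in range(4)])
```

```text
side (326, 257) [(np.float64(0.952), np.float64(13.5)), (np.float64(0.95), np.float64(13.0)), (np.float64(0.941), np.float64(14.0)), (np.float64(0.931), np.float64(12.5)), (np.float64(0.906), np.float64(14.5))]
top (337, 258) [(np.float64(0.998), np.float64(13.5)), (np.float64(0.997), np.float64(13.0)), (np.float64(0.992), np.float64(14.0)), (np.float64(0.984), np.float64(12.5)), (np.float64(0.978), np.float64(14.5))]
ear spacings [np.float64(0.0751), np.float64(0.0765), np.float64(0.0753)] expect 0.07794228634059946
housing [np.float64(0.213), np.float64(0.358), np.float64(0.213), np.float64(0.363)]
```

Both cameras agree on about 13.5 mm, so the catch is about 2.5 mm short. The nose clears the ear by only about 1 mm when fully in, so the cap may be a few degrees off its stop. I'll re-seat the cap with a clamped clockwise twist, open the jaws without turning back, and push the catch again.

Run:
```python
from h import *
st();offs((0.6025,0.0535,0.19),47)
```

```text
{'t': 27.45, 'position': [0.4846, -0.2102, 0.2112], 'eef_rot': [0.0141, 0.8348, 0.5504, -0.0026], 'force': [-0.2048, -0.1267, 0.0112], 'ft_torque': [0.0144, -0.0094, -0.0318], 'gripper_width': -0.0001, 'joints': [-0.5449, 0.3699, 1.5907, -0.0184, 1.1578, -0.1328]}
offset mm [289.2, 4.1, 15.6] twist 19.8 yaw now 66.8
```

Emit:
play_rows --increments '[{"offset": [50, 0.5, 0], "twist": 0, "grip": 0.4}, {"offset": [50, 0.5, 0], "twist": 0, "grip": 0.4}, {"offset": [50, 0.5, 0], "twist": 0, "grip": 0.4}, {"offset": [50, 0.5, 0], "twist": 0, "grip": 0.4}, {"offset": [50, 1, 0], "twist": 0, "grip": 0.4}, {"offset": [38, 1, 5], "twist": 0, "grip": 0.4}, {"offset": [0, 0, 5], "twist": 7, "grip": 0.4}, {"offset": [0, 0, 5], "twist": 7, "grip": 0.4}, {"offset": [0, 0, 0], "twist": 6, "grip": 0.4}, {"offset": [0, 0, 0], "twist": 0, "grip": 0.4}]'

```text
t: 28.7
position: [0.6047, 0.0771, 0.1879]
eef_rot: [0.014, 0.915, 0.402, -0.0]
force: [-0.0, -0.4, 0.5]
gripper_width: 0.0341
```

Run:
```python
from h import *
st();offs((0.6025,0.0535,0.131),47)
```

```text
{'t': 28.7, 'position': [0.6047, 0.0771, 0.1879], 'eef_rot': [0.0135, 0.9154, 0.4024, -0.0001], 'force': [-0.0034, -0.4364, 0.4739], 'ft_torque': [0.0316, 0.0119, 0.0344], 'gripper_width': 0.0341, 'joints': [0.0135, 0.5421, 1.3739, -0.0266, 1.2153, 0.7651]}
offset mm [-18.3, 12.9, 57.4] twist 0.5 yaw now 47.5
```

Emit:
play_rows --increments '[{"offset": [-18.3, 12.9, 0], "twist": 0, "grip": 0.4}, {"offset": [0, 0, 0], "twist": 0, "grip": 0.4}, {"offset": [0, 0, 15], "twist": 0, "grip": 0.4}, {"offset": [0, 0, 15], "twist": 0, "grip": 0.4}, {"offset": [0, 0, 12], "twist": 0, "grip": 0.4}, {"offset": [0, 0, 8], "twist": 0, "grip": 0.4}, {"offset": [0, 0, 2], "twist": 0, "grip": 0.4}, {"offset": [0, 0, 0], "twist": 0, "grip": 0.3}, {"offset": [0, 0, 0], "twist": 0, "grip": 0.28}, {"offset": [0, 0, 0], "twist": 0, "grip": 0.28}]'

```text
t: 29.95
position: [0.6021, 0.0576, 0.132]
eef_rot: [0.013, 0.913, 0.408, -0.0]
force: [-0.2, 0.1, 0.1]
gripper_width: 0.0238
```

Run:
```python
from h import *
st();offs((0.6025,0.0535,0.131),47)
```

```text
{'t': 29.95, 'position': [0.6021, 0.0576, 0.132], 'eef_rot': [0.0128, 0.913, 0.4078, -0.0003], 'force': [-0.2064, 0.0579, 0.1027], 'ft_torque': [-0.0168, 0.0106, -0.0344], 'gripper_width': 0.0238, 'joints': [-0.0196, 0.5899, 1.4565, -0.0265, 1.085, 0.7233]}
offset mm [-2.8, 3.1, 1.1] twist 1.1 yaw now 48.1
```

Emit:
play_rows --increments '[{"offset": [-2.8, 3.1, 0], "twist": 1, "grip": 0.28}, {"offset": [0, 0, 0], "twist": 0, "grip": 0.1}, {"offset": [0, 0, 0], "twist": 0, "grip": 0.1}, {"offset": [0, 0, 0], "twist": 0, "grip": 0.1}, {"offset": [0, 0, 0], "twist": 0, "grip": 0.1}, {"offset": [0, 0, 0], "twist": 2, "grip": 0.1}, {"offset": [0, 0, 0], "twist": 2, "grip": 0.1}, {"offset": [0, 0, 0], "twist": 2, "grip": 0.1}, {"offset": [0, 0, 0], "twist": 2, "grip": 0.1}, {"offset": [0, 0, 0], "twist": 2, "grip": 0.1}]' --force 30

```text
t: 31.2
position: [0.6017, 0.0526, 0.133]
eef_rot: [0.014, 0.949, 0.315, -0.0]
force: [-3.4, -3.3, 3.6]
gripper_width: 0.0135
```

Run:
```python
from h import *
st();offs((0.6025,0.0535,0.131),47)
```

```text
{'t': 31.2, 'position': [0.6017, 0.0526, 0.133], 'eef_rot': [0.0142, 0.9489, 0.3154, -0.0002], 'force': [-3.4034, -3.2978, 3.6073], 'ft_torque': [-0.6265, 0.8074, 1.3432], 'gripper_width': 0.0135, 'joints': [-0.0264, 0.5882, 1.4566, -0.0303, 1.0878, 0.9166]}
offset mm [1.2, -0.3, 2.0] twist -10.2 yaw now 36.8
```

Emit:
play_rows --increments '[{"offset": [0, 0, 0], "twist": 0, "grip": 0.2}, {"offset": [0, 0, 0], "twist": 0, "grip": 0.4}, {"offset": [0, 0, 0], "twist": 0, "grip": 0.4}, {"offset": [0, 0, -20], "twist": 0, "grip": 0.4}, {"offset": [0, 0, -30], "twist": 0, "grip": 0.4}, {"offset": [-40, 10, -10], "twist": -9, "grip": 0.2}, {"offset": [-40, 0, 0], "twist": -9, "grip": 0}, {"offset": [-40, 0, 0], "twist": -9, "grip": 0}, {"offset": [0, 0, 0], "twist": 0, "grip": 0}, {"offset": [0, 0, 0], "twist": 0, "grip": 0}]'

```text
t: 32.45
position: [0.5242, -0.0403, 0.1966]
eef_rot: [0.014, 0.848, 0.53, -0.0]
force: [-0.1, -0.3, -0.3]
gripper_width: -0.0001
```

Run:
```python
from h import *
st();offs((0.556,-0.0445,0.15),65.5)
c=arm.camera('side'); f=c['frame']; u,v=proj(c,(0.59,0.02,.1))
cv2.imwrite('pics/t7.png',cv2.resize(f[v-40:v+40,u-40:u+40,::-1],(400,400),interpolation=2))
```

```text
{'t': 32.45, 'position': [0.5242, -0.0403, 0.1966], 'eef_rot': [0.0138, 0.8481, 0.5297, -0.0001], 'force': [-0.053, -0.2705, -0.3124], 'ft_torque': [0.0079, 0.0435, -0.0118], 'gripper_width': -0.0001, 'joints': [-0.2112, 0.3828, 1.6148, -0.0221, 1.125, 0.2523]}
offset mm [10.8, 29.3, 47.1] twist -1.5 yaw now 64.0
```

View pics/t7.png

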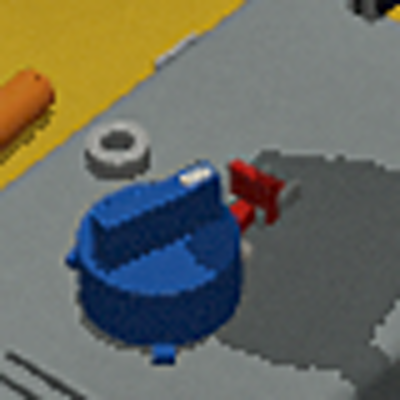

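The picture shows the cap where it was, with its front ear still at (163,353), so it was already on its stop. One more firm push on the catch.

Emit:
play_rows --increments '[{"offset": [5, 15, 5], "twist": -1, "grip": 0}, {"offset": [5, 14, 5], "twist": 0, "grip": 0}, {"offset": [0, 0, 20], "twist": 0, "grip": 0}, {"offset": [0, 0, 20], "twist": 0, "grip": 0}, {"offset": [0, 0, 20], "twist": 0, "grip": 0}, {"offset": [0, 0, 15], "twist": 0, "grip": 0}, {"offset": [0, 0, 9], "twist": 0, "grip": 0}, {"offset": [0, 0, 4], "twist": 0, "grip": 0}, {"offset": [0, 0, 0], "twist": 0, "grip": 0}, {"offset": [0, 0, 0], "twist": 0, "grip": 0}]'

```text
t: 33.75
position: [0.5633, -0.0414, 0.0949]
eef_rot: [0.014, 0.843, 0.537, 0.001]
force: [0.5, -0.2, 0.2]
gripper_width: -0.0001
```

Run:
```python
from h import *
st();offs((0.5685,-0.0205,0.097),65.5)
```

```text
{'t': 33.75, 'position': [0.5633, -0.0414, 0.0949], 'eef_rot': [0.0144, 0.8434, 0.537, 0.0013], 'force': [0.5093, -0.2251, 0.2273], 'ft_torque': [-0.0268, 0.0219, 0.0025], 'gripper_width': -0.0001, 'joints': [-0.199, 0.5673, 1.6238, -0.0236, 0.9287, 0.2518]}
offset mm [21.1, -4.1, -2.5] twist -0.5 yaw now 65.0
```

Emit:
play_rows --increments '[{"offset": [3, -4, 0], "twist": 0, "grip": 0}, {"offset": [5, 0, 0], "twist": 0, "grip": 0}, {"offset": [5, 0, 0], "twist": 0, "grip": 0}, {"offset": [4, 0, 0], "twist": 0, "grip": 0}, {"offset": [3, 0, 0], "twist": 0, "grip": 0}, {"offset": [3, 0, 0], "twist": 0, "grip": 0}, {"offset": [3, 0, 0], "twist": 0, "grip": 0}, {"offset": [3, 0, 0], "twist": 0, "grip": 0}, {"offset": [3, 0, 0], "twist": 0, "grip": 0}, {"offset": [3, 0, 0], "twist": 0, "grip": 0}]'

```text
t: 35.0
position: [0.569, -0.0211, 0.0966]
eef_rot: [0.021, 0.843, 0.538, -0.011]
force: [-5.8, -13.6, 6.2]
gripper_width: 0.0001
```

Run:
```python
from h import *
st();offs((0.5685,-0.0205,0.097),65.5)
```

```text
{'t': 35.0, 'position': [0.569, -0.0211, 0.0966], 'eef_rot': [0.0207, 0.8426, 0.538, -0.0113], 'force': [-5.7588, -13.6062, 6.1942], 'ft_torque': [-2.0622, 1.0228, -0.0665], 'gripper_width': 0.0001, 'joints': [-0.1475, 0.5789, 1.596, -0.0564, 0.9572, 0.319]}
offset mm [0.3, -0.7, -0.5] twist -0.4 yaw now 65.1
```

Emit:
play_rows --increments '[{"offset": [-5, 0, 0], "twist": 0, "grip": 0}, {"offset": [-10, 0, 0], "twist": 0, "grip": 0}, {"offset": [-10, 0, 0], "twist": 0, "grip": 0}, {"offset": [0, 0, -30], "twist": 0, "grip": 0}, {"offset": [0, 0, -40], "twist": 0, "grip": 0}, {"offset": [-30, 0, -30], "twist": 0, "grip": 0}, {"offset": [-50, 0, 0], "twist": 0, "grip": 0}, {"offset": [-50, 0, 0], "twist": 0, "grip": 0}, {"offset": [-50, 0, 0], "twist": 0, "grip": 0}, {"offset": [0, 0, 0], "twist": 0, "grip": 0}]'

```text
t: 36.25
position: [0.4787, -0.2091, 0.2075]
eef_rot: [0.021, 0.842, 0.538, -0.011]
force: [-0.0, 0.9, -0.7]
gripper_width: 0.0002
```

Run:
```python
from h import *
def red(f): g=f.astype(np.float32); return (g[...,0]-np.maximum(g[...,1],g[...,2])-10).clip(0)
a=np.radians(65.5); st()
for n,box in(('side',(-5,-7,8,6)),('top',(-9,-8,6,8))):
    c=arm.camera(n); A,B=red(cv2.imread(f'pics/{n}0.png')[:,:,::-1]),red(c['frame']); tab=np.array([.568,-.021,.09]); u,v=proj(c,tab)
    pp=lambda p: cv2.projectPoints(np.array([p]),c['rvec'],c['tvec'],c['camera_matrix'],None)[0].ravel()
    x0,y0,x1,y1=box; gx,gy=[q.astype(np.float32) for q in np.meshgrid(np.arange(u+x0,u+x1+1),np.arange(v+y0,v+y1+1))]
    T=cv2.remap(A,gx,gy,1); best=[]
    for s in np.arange(8,20,.5):
        d=(pp(tab+[np.cos(a)*s/1e3,np.sin(a)*s/1e3,0])-pp(tab)).astype(np.float32)
        best.append((np.corrcoef(T.ravel(),cv2.remap(B,gx+d[0],gy+d[1],2).ravel())[0,1].round(3),s))
    print(n,sorted(best)[::-1][:3]); lm(c,['ear0','home','catch_tab'])
    u,v=proj(c,(0.59,0.02,.1)); cv2.imwrite(f'pics/f_{n}.png',cv2.resize(c['frame'][v-30:v+30,u-30:u+30,::-1],(400,400),interpolation=2))
cv2.imwrite('pics/final.png',cv2.hconcat([cv2.imread('pics/f_side.png'),cv2.imread('pics/f_top.png')]))
```

```text
{'t': 36.25, 'position': [0.4787, -0.2091, 0.2075], 'eef_rot': [0.0207, 0.8423, 0.5385, -0.0107], 'force': [-0.0459, 0.8574, -0.7444], 'ft_torque': [0.0277, -0.0072, 0.0077], 'gripper_width': 0.0002, 'joints': [-0.5369, 0.3628, 1.6135, -0.0416, 1.1382, -0.0868]}
side [(np.float64(0.951), np.float64(13.5)), (np.float64(0.948), np.float64(13.0)), (np.float64(0.939), np.float64(14.0))]
ear0 [([0.637, 0.3839, 0.0005], 0.87, [243, 415]), ([0.5717, 0.0229, 0.0675], 0.75, [320, 276]), ([0.7551, -0.302, 0.0015], 0.68, [288, 206])]
home [([0.5711, 0.0177, 0.0736], 0.6, [321, 273]), ([0.6063, 0.0515, 0.1321], 0.34, [302, 262])]
catch_tab [([0.5751, -0.0113, 0.0899], 0.5, [322, 260])]
top [(np.float64(0.998), np.float64(13.5)), (np.float64(0.996), np.float64(13.0)), (np.float64(0.992), np.float64(14.0))]
ear0 [([0.5052, 0.2922, 0.0072], 0.86, [181, 290]), ([0.7568, -0.2961, 0.0027], 0.78, [466, 179]), ([0.6429, 0.3833, 0.0003], 0.66, [144, 223]), ([0.5699, 0.0193, 0.0746], 0.58, [316, 258])]
home [([0.5719, 0.0174, 0.0721], 0.83, [317, 257])]
catch_tab [([0.5717, -0.0102, 0.0919], 0.55, [331, 256])]
```

View pics/final.png

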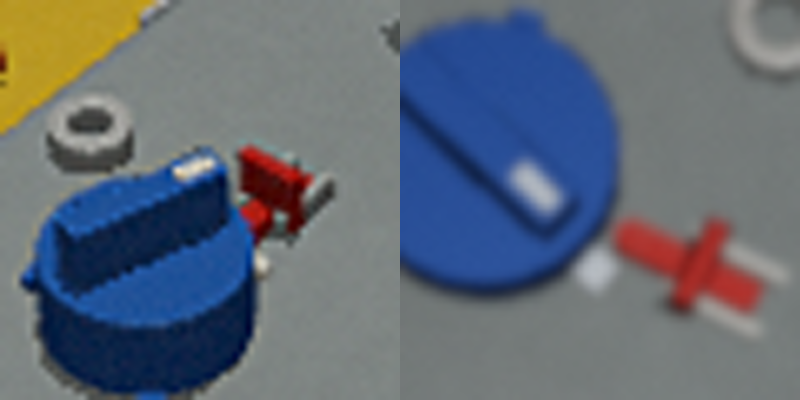

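```bash
python3 -c "
from h import *
print(arm.finish_job()); st()"
```

```text
the job is handed in; nothing more can be done
None
the job is handed in; nothing more can be done
```

The cap is screwed home and the catch is pushed in to a hard stop. My measure of the catch's travel came out short of the full 16 mm, so the lock is probable but not confirmed. I handed the job in at about 37 s of the 48 s allowed.

**What I did:**
- I turned the small blue cap on the lamp port counter-clockwise with loosely closed jaws, without lifting it. It dropped in after roughly 70°, when its lower edge sank about 3 px in the side view.
- I screwed it clockwise to a hard stop, reaching 1.4 N m.
- I pushed the red catch in. I then re-twisted the cap clockwise while clamped, which moved nothing, and pushed the catch again.
- The last picture shows the arm clear of everything.

**Checks that agree:**
- The white ear lies within the networks' error of `home`. It sits 12.9 mm sideways of the catch line, against about 12.4 mm expected.
- The bar top reads about 0.131 m, which fits the cap being home.
- All three pushes on the catch stopped at the same place; the second was the hardest, at about 19 N, where about 2 N moves it. The final tab position reads about 69 mm from the axis, against 71 mm expected when fully in.
- The nut shows no visible movement. I never went near the screwdriver or the sensor, and did not check their positions at the end.

**Check that disagrees:** both cameras measured only about 13.5 mm of catch travel. My best explanation is that the catch started a little way in (its tab read 82 mm from the axis instead of 87), together with distances reading about 3% short. I could not confirm this.

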